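# Pack the gift cartons in the deli counter rack

## Task

Pack all three gift cartons upright in the wooden rack, in order of height with the tallest against the fixed end wall and the shortest next to the sliding stop, standing on the rack's floor and square to the row. Then push the sliding stop up snug so that no gaps are left in the row, let go, and leave the bottle, jar and tin standing where they are.

Things in the scene. Friction and masses are not known exactly. Their poses are not given: they have to be found in the camera images.
- tall_mid (a point): The tallest and thinnest carton: upright closed gift carton of plain brown cardboard with a white paper band, 60 mm wide x 24 mm thick x 130 mm high. Point: its centre, half-way up. Axes: x along the 60 mm width, y through the thickness, z up; back and front are alike. Stands loose on the counter, rigid, 0.09 to 0.18 kg. Its centre is at z 65 mm on the counter, 73 mm when it stands in the rack
- short_mid (a point): The shortest and thickest carton: upright closed gift carton of plain brown cardboard with a white paper band, 60 mm wide x 40 mm thick x 100 mm high. Point: its centre, half-way up. Axes: x along the 60 mm width, y through the thickness, z up; back and front are alike. Stands loose on the counter, rigid, 0.12 to 0.24 kg. Its centre is at z 50 mm on the counter, 58 mm in the rack
- middle_mid (a point): The carton of middle height and thickness: upright closed gift carton of plain brown cardboard with a white paper band, 60 mm wide x 32 mm thick x 115 mm high. Point: its centre, half-way up. Axes: x along the 60 mm width, y through the thickness, z up; back and front are alike. Stands loose on the floor of the rack from the start, somewhere between the end wall and the sliding stop, rigid, 0.10 to 0.21 kg. Its centre is at z 65.5 mm there
- rack: Pale wooden rack, fixed. Origin: on the counter, mid-width, below the inner face of the fixed end wall. The row runs along +y from end wall to stop; x across the row, z up. Floor board 100 mm wide (x), y -14 to 291 mm, top 8 mm above the counter. End wall 14 mm thick (y -14 to 0), top at 120 mm. Low aluminium side rails along the row: inner faces at x = 36 and -36 mm, tops at 22 mm
- stop (a joint): Sliding stop of the rack, pale wood, 68 mm wide. Value: clear gap in m between end wall and the stop's front face (= rack y of that face), 0 to 0.20, growing away from the wall. About 2 N of friction; it stays where left and can be pushed either way by either of its two plates
- stop_push (a point): Middle of the back of the stop's rear plate, 50 mm above the counter, 76 mm behind the stop's front face; axes as the rack's. Along the row the stop has a front plate (8 mm thick, top 97.5 mm above the counter), a 60 mm open recess over a shoe (top at 17.5 mm), and a rear plate (8 mm thick, top at 79.5 mm)
- oil: Bystander: green glass oil bottle, standing, 58 mm diameter, 200 mm high. Origin: centre of its underside
- jar: Bystander: amber glass jar with a brass lid, standing, 64 mm diameter, 90 mm high. Origin: centre of its underside
- tin: Bystander: aluminium tin, standing, 60 mm diameter, 80 mm high. Origin: centre of its underside
Not all that is in view belongs to the job. What is shaped like the part that bears short_mid but blue or pink is not meant. What is shaped like the part that bears tall_mid but purple is not meant.

How it is judged:
At the end, for the whole second after the job is handed in: Row order end wall, tallest, middle, shortest, stop; each carton on the rack floor (within 4 mm), upright within 0.06 rad, square to the row within 0.08 rad, within 10 mm of the middle line; the stop gap under 99.8 mm (the cartons are 96 mm thick together) (value of joint stop below 0.0998 m and y of tall_mid in the frame of rack between 0.006 and 0.019 m and x of tall_mid in the frame of rack between -0.01 and 0.01 m and z of tall_mid in the frame of rack between 0.069 and 0.077 m and angle between each of tall_mid, middle_mid, short_mid's own z axis and vertical below 0.06 rad and angle between the x axis of each of tall_mid, middle_mid, short_mid and the x axis of rack, either way round below 0.08 rad and y of middle_mid in the frame of rack between 0.033 and 0.048 m and x of middle_mid in the frame of rack between -0.01 and 0.01 m and z of middle_mid in the frame of rack between 0.0615 and 0.0695 m and y of short_mid in the frame of rack between 0.068 and 0.085 m and x of short_mid in the frame of rack between -0.01 and 0.01 m and z of short_mid in the frame of rack between 0.054 and 0.062 m); the robot touches nothing.
It fails at once if the oil bottle is shoved away (more than 30 mm) or tipped (distance of oil from where it was at the start of the episode above 0.03 m or angle between oil's own z axis and vertical above 0.35 rad).
It fails at once if the jar is shoved away (more than 30 mm) or tipped (distance of jar from where it was at the start of the episode above 0.03 m or angle between jar's own z axis and vertical above 0.35 rad).
It fails at once if the tin is shoved away (more than 30 mm) or tipped (distance of tin from where it was at the start of the episode above 0.03 m or angle between tin's own z axis and vertical above 0.35 rad).
It also fails if it takes over 72 s, if anything falls off the work surface, if the arm or the gripper's body presses on something with over 40 N, if the wrist force passes 120 N, or if a joint passes its speed limit or range.

## Robot

A 6-joint arm with a two-finger parallel gripper is mounted at the origin on the work surface. World frame = base frame: x ahead of the robot, y to its left, z up, the work surface at z = 0. Lengths are in m, angles in rad, forces in N, time in s.
With the tool pointing down it reaches from about 0.35 to 0.775 m from the base axis. Payload 5.5 kg.
Tool frame: the origin (TCP) lies midway between the tips of the shut fingers; the grasp point (between the pads) lies 19 mm behind it; z points along the fingers, y is the direction in which the jaws open and shut (so a half turn about z gives the same grasp; the last joint's range is limited). The gripper opens to 85 mm and grips with 20 to 120 N. Pads are 22 mm wide; open, the fingers measure 114 mm over their backs; the gripper's body (76 mm by 85 mm) begins 54 mm behind the grasp point. The pads swing forward as they close: fully open they stand 13 mm farther back than shut.
Start: joints at [-1.277, 0.313, 0.046, 1.304, 0, 1.431], TCP at [0.242, -0.522, 0.231] pointing down, gripper open.
Joint ranges: [-2.76, 2.76], [-0.86, 1.69], [-1.03, 1.26], [-2.2, 2.34], [-1.47, 1.5], [-3.14, 3.14]. Speed limits (rad/s): [2.57, 2.57, 3.14, 3.14, 3.14, 3.14].

## Interface

Orientations are given as a unit quaternion [w, x, y, z].
In Python, from workcell import env gives the robot as it stands.
- The arm moves only by the shell command python3 -m creep 'ROWS' [OPENING] [FORCE]. ROWS is JSON, a list of rows, each a list of 6 numbers: the shift along the tool's x, y, z in m, then the turn, a rotation vector about the tool's x, y, z in degrees. A call has exactly 8 rows; each row is the pose to reach, as a shift and turn from the pose commanded when the call began, along the tool's axes at that moment; what a row does not reach only later rows make up. A row lasts 1/10 s, in which the tool goes at most 50 mm and 8.59 degrees, less where a joint would pass 70% of its speed; a pose out of reach is approached as far as the arm can. A call with a gripper value outside its range is refused whole. OPENING is the finger opening in m, from 0 to 0.0854, set as the call begins (- or left out, the last holds). The fingers move at their own pace and stop on an object; FORCE is the grip in N (left out, the last holds). Time passes only in rows, so rows that repeat a pose let the fingers close, or fill a call up. It gives the time, the measured TCP pose, the force and the opening at its end, in the units of the state.
- env.get_state(): the state, without advancing time (a new reading comes with each control period).
- env.read_camera(name): name is "scene" or "top"; returns (picture, depth): 384x512x3 uint8, blue, green, red; 384x512 float32, m along the optical axis (not along the pixel's ray), 0 where there is no reading.
- env.camera_params(name): a dict with "fx", "fy", "cx", "cy" (pixels), "k1" (the pictures are not rectified: a ray, as slopes to the right and down, at radius r is drawn at 1 + k1 r^2 times it, then the intrinsics apply), "position" and "orientation" of the camera in the world. Camera axes: x right, y up, looking along -z (the intrinsics and any distortion apply to the point x, -y, -z); pixel columns grow to the right and rows downward; lengths in m; the calibration is good to about 2 mm. A picture is of the moment at which its call begins. camera_params takes no time and is no camera call.
- env.hand_in(): hands the job in, once; it reports no verdict.
The state is a dict: "clock": time; "joint_pos": joint angles; "qvel": joint speeds; "tau": joint torques, N m; "tcp_pos": TCP position; "orientation": TCP orientation; "wrist_force": force on the tool from outside, world axes, zero at the start; "ft_torque": the same for the moment, N m; "finger_gap": finger opening in m.
Only numpy, scipy, OpenCV 4.12 (cv2) and the standard library are available. Lean on these libraries where they do the work, as an engineer would, in place of code of your own. Each camera call takes 0.05 s, during which the arm holds its last target. There are 200 camera calls.

## Working session

There is one attempt and no reset: what is moved stays moved. The work goes in short steps, Python scripts to look and compute and a shell command to move; the robot and the scene stay as the last step left them, time stands still between calls to the robot, and variables do not carry over. Pictures are saved under pics/ and viewed, about 8 in all and at most 12, crops included, and the job is handed in when it is done.

```bash
ls; mkdir -p pics
cat > h.py <<'E'
import numpy as np,cv2
from workcell import env
from scipy.spatial.transform import Rotation as R
def cam(n):
    p=env.camera_params(n); im,d=env.read_camera(n); return p,im,d
def q2R(q): return R.from_quat([q[1],q[2],q[3],q[0]]).as_matrix()
def cloud(p,d):
    h,w=d.shape
    v,u=np.mgrid[0:h,0:w]
    K=np.array([[p['fx'],0,p['cx']],[0,p['fy'],p['cy']],[0,0,1.]])
    # distortion
    uv=np.stack([u,v],-1).reshape(-1,1,2).astype(np.float64)
    s=cv2.undistortPoints(uv,K,np.array([p['k1'],0,0,0,0.])).reshape(h,w,2)
    P=np.stack([s[...,0]*d,-s[...,1]*d,-d],-1)
    W=P@q2R(p['orientation']).T+np.array(p['position'])
    W[d<=0]=np.nan
    return W
E
python3 - <<'E'
from h import *
for n in("scene","top"):
    p,im,d=cam(n); print(n,p,(d>0).mean()); cv2.imwrite(f"pics/{n}0.png",im); np.savez(f"{n}0.npz",W=cloud(p,d),im=im)
s=env.get_state(); print({k:np.round(v,4) for k,v in s.items()})
E
```

```text
pics
scene {'fx': 397.49367153098206, 'fy': 397.49367153098206, 'cx': 255.1018734294506, 'cy': 187.23756390013716, 'k1': -0.09256989292612595, 'position': array([0.98605026, 0.41198242, 0.80636335]), 'orientation': array([0.40527676, 0.14678066, 0.28979606, 0.8545317 ])} 0.9960072835286459
top {'fx': 362.59649178829807, 'fy': 362.59649178829807, 'cx': 260.6214734846599, 'cy': 194.28123686922746, 'k1': -0.08648561933027803, 'position': array([0.40830826, 0.08358964, 1.05555242]), 'orientation': array([-0.69817213, -0.04084205,  0.05868774,  0.71235058])} 0.9959462483723959
{'clock': np.float64(0.1), 'joint_pos': array([-1.2766,  0.3139,  0.0451,  1.3036, -0.    ,  1.4312]), 'qvel': array([ 0.0014, -0.003 ,  0.0031,  0.0012,  0.0008,  0.0005]), 'tau': array([ 2.40000e-03, -4.81727e+01,  2.99243e+01,  1.27000e-02,
       -2.00000e-04, -0.00000e+00]), 'tcp_pos': array([ 0.2415, -0.5213,  0.2305]), 'orientation': array([-8.000e-04,  9.766e-01,  2.152e-01, -1.000e-04]), 'wrist_force': array([0.2501, 0.2879, 0.7959]), 'ft_torque': array([ 0.0171,  0.0096, -0.021 ]), 'finger_gap': np.float64(0.0858)}
```

View pics/scene0.png

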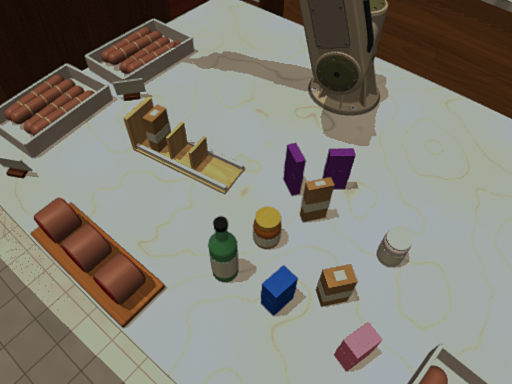

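View pics/top0.png

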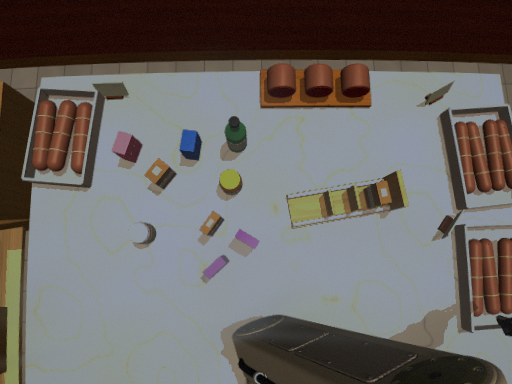

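Tall candidates in the scene view are the brown carton (316,200) and the purple ones (294,168) and (339,168). Short candidates are the brown carton (337,284), blue (279,290) and pink (358,347). I choose the brown ones. The middle carton is in the rack at (155,128), near the end wall. Next I measure top faces from the depth clouds.

```bash
cat >> h.py <<'E'
def rect(W,m,name,step=None):
    """largest connected blob of mask m -> minAreaRect of xy points (mm)"""
    n,l,st,_=cv2.connectedComponentsWithStats(m.astype(np.uint8))
    if n<2: print(name,'none');return
    k=1+np.argmax(st[1:,4]); P=W[l==k]
    (c,s,a)=cv2.minAreaRect((P[:,:2]*1000).astype(np.float32))
    print(name,'n',len(P),'c',np.round(c,1),'med',np.round(np.median(P,0)*1000,1),'size',np.round(s,1),'ang',round(a,1),'px',np.round(st[k,:4]))
def near(W,x,y,r): return np.hypot(W[...,0]-x,W[...,1]-y)<r
E
python3 - <<'E'
from h import *
px={'scene':dict(tall=(319,185),short=(341,276),mid=(154,113),oil=(222,224),jar=(268,215),tin=(396,238)),
'top':dict(tall=(210,222),short=(157,171),mid=(383,190),oil=(234,122),jar=(230,180),tin=(139,233))}
Ws={}
for n in('scene','top'):
    z=np.load(n+'0.npz'); W=z['W'];Ws[n]=W
    print(n)
    for k,(u,v) in px[n].items():
        w=np.nanmedian(W[v-1:v+2,u-1:u+2].reshape(-1,3),0)
        m=(np.abs(W[...,2]-w[2])<.006)&near(W,w[0],w[1],.06)
        print(np.round(w*1000)); rect(W,m,k)
    # rack region points
W=Ws['top']; im=np.load('top0.npz')['im']
reg=np.zeros(W.shape[:2],bool); reg[165:235,280:415]=1
for lo,hi,nm in((.115,.1195,'?'),(.112,.118,'wall120~'),(.119,.129,'mid top'),(.092,.102,'front plate'),(.074,.084,'rear plate'),(.004,.012,'floor')):
    rect(W,reg&(W[...,2]>lo)&(W[...,2]<hi),nm)
def crop(n,b,s):
    im=np.load(n+'0.npz')['im']; x0,y0,x1,y1=b
    return cv2.resize(im[y0:y1,x0:x1],None,fx=s,fy=s,interpolation=cv2.INTER_CUBIC)
a=crop('scene',(265,135,425,255),3); b=crop('scene',(110,85,260,205),3); b=cv2.resize(b,(450,360))
c=crop('top',(275,165,415,235),3); 
o=np.zeros((590,800,3),np.uint8); o[:300,:400]=cv2.resize(a,(400,300)); o[:300,400:]=cv2.resize(b,(400,300)); o[300:510,:420]=c; o[300:540,430:790]=cv2.resize(crop('scene',(250,230,400,370),3),(360,240))
cv2.imwrite('pics/c1.png',o)
E
```

```text
scene
[476. 193. 129.]
tall n 264 c [471.  190.7] med [472.8 191.5 129.2] size [26.3 58.6] ang 53.9 px [306 177  28  15]
[615. 341. 100.]
short n 624 c [615.2 337.7] med [617.1 338.2  99.7] size [41.9 61.4] ang 50.0 px [322 264  35  25]
[ 543. -263.  124.]
mid n 200 c [ 541.6 -266. ] med [ 544.1 -263.4  122.9] size [59.4 32.5] ang 9.5 px [143 105  23  18]
[715. 129. 199.]
oil n 166 c [715.1 124.2] med [716.1 125.9 199.3] size [27.1 25.7] ang 72.9 px [213 216  15  15]
[586. 140.  89.]
jar n 469 c [590.3 142.9] med [591.7 143.8  89.3] size [54.8 52.3] ang 38.2 px [256 207  25  23]
[453. 385.  79.]
tin n 461 c [450.1 390.3] med [452.3 390.5  79.8] size [53.8 54.9] ang 12.1 px [386 228  26  23]
top
[471. 189. 129.]
tall n 228 c [468.8 191.2] med [468.  190.7 129.1] size [24.6 59.9] ang 52.9 px [199 211  22  24]
[612. 335.  99.]
short n 343 c [613.4 337. ] med [612.6 336.4  99. ] size [41.5 60.4] ang 50.4 px [144 158  26  26]
[ 546. -266.  124.]
mid n 281 c [ 540.  -267.5] med [ 540.4 -266.8  122.6] size [60.6 34.8] ang 9.8 px [375 181  17  24]
[711. 122. 199.]
oil n 97 c [713.4 124.6] me
[... 218 characters left out ...]
 390.2] med [450.1 389.4  79.3] size [53.4 53.4] ang 48.6 px [128 222  20  21]
? n 71 c [ 533. -323.] med [ 537.3 -321.2  118.3] size [59.6 16.1] ang 11.3 px [399 184   9  23]
wall120~ n 17 c [ 573.6 -311.9] med [ 570.4 -311.1  115.4] size [33.6  6.5] ang 2.1 px [396 174   4  13]
mid top n 270 c [ 539.9 -266.9] med [ 540.4 -267.1  122.6] size [60.6 33.5] ang 9.8 px [375 181  17  24]
front plate n 74 c [ 532.3 -203.5] med [ 536.9 -202.7   96.7] size [66.2  9.1] ang 7.5 px [354 185   7  25]
rear plate n 81 c [ 522.2 -135.8] med [ 522.  -135.1   78.4] size [66.8  8. ] ang 8.7 px [328 190   8  25]
floor n 854 c [516.6 -77.5] med [514.3 -79.2   7.5] size [ 75.9 111.5] ang 8.2 px [286 193  42  30]
```

View pics/c1.png

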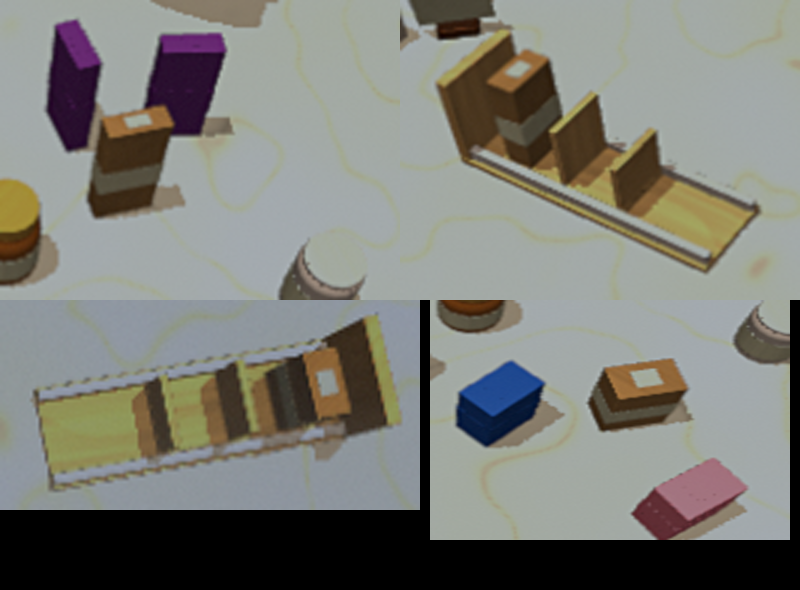

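The brown cartons are confirmed: tall at crop (130,130), short at crop (640,390), and the middle one standing near the wall. I'll refine the rack pose, locate the neighbours, and write a go-to calculator.

```bash
cat >> h.py <<'E'
A=np.radians(8.5); RX=np.array([np.cos(A),np.sin(A)]); RY=np.array([-np.sin(A),np.cos(A)])
def goto(x,y,z,yawy,s=None):
    "rows value: from the current pose to TCP (m), tool y axis at yawy deg, pointing down"
    s=s or env.get_state(); R0=q2R(s['orientation'])
    c=np.radians(yawy); Y=np.array([np.cos(c),np.sin(c),0]); Z=np.array([0,0,-1.]); X=np.cross(Y,Z)
    Rt=np.stack([X,Y,Z],1)
    d=R0.T@(np.array([x,y,z])-s['tcp_pos']); r=R.from_matrix(R0.T@Rt).as_rotvec(degrees=True)
    print('row',np.round(d,4).tolist(),np.round(r,2).tolist())
E
python3 - <<'E'
from h import *
for n in('scene','top'):
    z=np.load(n+'0.npz'); W=z['W']; hsv=cv2.cvtColor(z['im'],cv2.COLOR_BGR2HSV); H,S,V=cv2.split(hsv)
    print(n)
    for nm,lo,hi in(('purple',135,158),('blue',105,125),('pink',159,179)):
        m=(H>=lo)&(H<=hi)&(S>70)&(W[...,2]>.07)&(W[...,0]>.2)&(W[...,1]>0)
        k,l,st,_=cv2.connectedComponentsWithStats(m.astype(np.uint8))
        for i in range(1,k):
            if st[i,4]>60:
                P=W[l==i]; t=P[P[:,2]>P[:,2].max()-.008]; c,s,a=cv2.minAreaRect((t[:,:2]*1000).astype(np.float32)); print(nm,np.round(c),np.round(s),round(a),round(P[:,2].max(),3))
    # rack coords
    a2=W[...,:2]@RX; t2=W[...,:2]@RY; Zz=W[...,2]
    reg=near(W,.535,-.2,.25)
    def f(nm,m): print(nm,m.sum(),'t',np.round(np.percentile(t2[m],[2,50,98])*1000,1),'a',np.round(np.percentile(a2[m],[2,50,98])*1000,1))
    f('wall',reg&(Zz>.1165)&(Zz<.123)&(t2<-.375)&(t2>-.42))
    f('mid',reg&(Zz>.119)&(Zz<.127)&(t2>-.37)&(t2<-.31))
    f('fp',reg&(Zz>.0945)&(Zz<.100)&(t2>-.30)&(t2<-.26))
    f('rp',reg&(Zz>.0765)&(Zz<.082)&(t2>-.23)&(t2<-.19))
    f('floor',reg&(Zz>.004)&(Zz<.011)&(t2>-.2)&(t2<-.05))
    f('rails',reg&(Zz>.019)&(Zz<.025)&(t2>-.3)&(t2<-.05)&(a2>.45)&(a2<.56))
goto(.522,-.1355,.20,-81.5)
E
```

```text
scene
purple [428.  98.] [61. 23.] 58 0.132
purple [359. 180.] [26. 61.] 45 0.133
blue [698. 253.] [39. 61.] 81 0.104
pink [696. 437.] [40. 60.] 71 0.104
wall 148 t [-406.2 -397.6 -390.6] a [452.9 503.  549.4]
mid 194 t [-358.5 -340.9 -327.5] a [468.3 498.9 524.9]
fp 68 t [-283.8 -278.8 -275.4] a [467.5 502.6 532. ]
rp 71 t [-215.1 -209.7 -205.6] a [465.8 501.  531.9]
floor 837 t [-197.6 -147.7 -100.6] a [461.6 498.4 548.5]
rails 478 t [-291.5 -199.3 -103.8] a [453.3 535.6 545.6]
top
purple [427.  97.] [57. 22.] 58 0.133
purple [356. 179.] [21. 57.] 42 0.134
blue [697. 253.] [38. 61.] 82 0.104
pink [697. 440.] [28. 52.] 70 0.102
pink [682. 424.] [25. 61.] 42 0.1
wall 192 t [-405.2 -397.5 -390.8] a [449.2 497.4 546.2]
mid 270 t [-359.7 -344.  -328. ] a [465.4 494.3 523.5]
fp 62 t [-283.4 -279.3 -275.5] a [464.1 501.3 529.2]
rp 66 t [-215.3 -211.3 -207.6] a [465.1 495.9 529.5]
floor 880 t [-197.8 -149.6 -101.1] a [425.8 495.6 570.1]
rails 466 t [-292.8 -209.8 -105.9] a [451.2 492.3 542.6]
row [0.4166, -0.2321, 0.031] [-0.09, 0.0, 16.35]
```

```bash
cat >> h.py <<'E'
def rk(x,y,z,yaw,s=None):
    p=(.499+x)*RX+(-.391+y)*RY; goto(p[0],p[1],z,yaw,s)
def here():
    s=env.get_state(); t=s['tcp_pos'][:2]; print('rack',np.round([(t@RX-.499),(t@RY+.391),s['tcp_pos'][2]],4),'F',np.round(s['wrist_force'],1),'gap',round(float(s['finger_gap']),4),'t',round(float(s['clock']),2))
E
python3 -m creep '[[0.042,-0.023,0.003,0,0,2],[0.084,-0.047,0.006,0,0,4],[0.126,-0.07,0.009,0,0,6],[0.168,-0.093,0.012,0,0,8],[0.21,-0.117,0.015,0,0,10],[0.252,-0.14,0.018,0,0,12],[0.294,-0.163,0.021,0,0,14],[0.335,-0.187,0.024,0,0,16.35]]' 0.05 40
python3 -c "
from h import *
here(); rk(0,.179,.045,-81.5)"
```

```text
clock: 0.9
tcp_pos: [0.4678, -0.2095, 0.2069]
orientation: [-0.0, 0.997, 0.073, -0.0]
wrist_force: [-0.2, -0.5, -0.3]
finger_gap: 0.0498
rack [-0.0673  0.1147  0.2069] F [-0.2 -0.5 -0.3] gap 0.0498 t 0.9
row [0.0672, -0.0644, 0.1619] [-0.0, 0.01, -0.09]
```

```bash
python3 -m creep '[[0.034,-0.032,0,0,0,0],[0.067,-0.064,0,0,0,0],[0.067,-0.064,0.02,0,0,0],[0.067,-0.064,0.06,0,0,0],[0.067,-0.064,0.10,0,0,0],[0.067,-0.064,0.14,0,0,0],[0.067,-0.064,0.162,0,0,0],[0.067,-0.064,0.162,0,0,0]]'
python3 -m creep '[[0,0,0,0,0,0],[0,0,0,0,0,0],[0,0,0,0,0,0],[0,0,0,0,0,0],[0,0,0,0,0,0],[0,0,0,0,0,0],[0,0,0,0,0,0],[0,0,0,0,0,0]]' 0 30
python3 -c "
from h import *
here(); rk(0,.222,.045,-81.5)"
```

```text
clock: 1.7
tcp_pos: [0.5205, -0.1366, 0.0415]
orientation: [-0.002, 0.997, 0.074, -0.004]
wrist_force: [-0.4, -0.2, 0.2]
finger_gap: 0.05
clock: 2.5
tcp_pos: [0.5252, -0.1384, 0.0471]
orientation: [0.001, 0.997, 0.074, 0.002]
wrist_force: [0.1, 1.6, 6.0]
finger_gap: 0.0075
rack [0.     0.1765 0.0471] F [0.1 1.6 6. ] gap 0.0075 t 2.5
row [0.0, -0.0455, 0.0021] [0.09, -0.18, 0.03]
```

```bash
python3 -m creep '[[0,-0.007,0,0,0,0],[0,-0.014,0,0,0,0],[0,-0.021,0,0,0,0],[0,-0.028,0,0,0,0],[0,-0.035,0,0,0,0],[0,-0.043,0,0,0,0],[0,-0.043,0,0,0,0],[0,-0.043,0,0,0,0]]'
python3 -c "
from h import *
here()"
python3 -m creep '[[0,0,0,0,0,0],[0,0,0,0,0,0],[0,0,-0.01,0,0,0],[0,0,-0.05,0,0,0],[0,0,-0.09,0,0,0],[0,0,-0.13,0,0,0],[0,0,-0.16,0,0,0],[0,0,-0.16,0,0,0]]' 0.05
python3 -c "
from h import *
here(); rk(-0.003,.0475,.205,8.5)
rk(-0.003,.0475,.08,8.5)"
```

```text
clock: 3.3
tcp_pos: [0.5187, -0.0955, 0.0471]
orientation: [0.0, 0.997, 0.074, 0.002]
wrist_force: [-0.8, 1.3, 8.1]
finger_gap: 0.0078
rack [-1.000e-04  2.199e-01  4.710e-02] F [-0.8  1.3  8.1] gap 0.0078 t 3.3
clock: 4.1
tcp_pos: [0.5201, -0.0966, 0.2108]
orientation: [0.002, 0.997, 0.074, 0.004]
wrist_force: [0.7, 0.4, 0.8]
finger_gap: 0.0501
rack [0.0011 0.2186 0.2108] F [0.7 0.4 0.8] gap 0.0501 t 4.1
row [-0.0041, 0.1711, 0.0066] [0.56, -0.16, -90.0]
row [-0.0051, 0.1705, 0.1316] [0.56, -0.16, -90.0]
```

```bash
python3 -m creep '[[0,0.02,0,0,0,-8.5],[0,0.045,0,0,0,-17],[0,0.07,0,0,0,-25.5],[0,0.095,0,0,0,-34],[0,0.12,0,0,0,-42.5],[0,0.145,0,0,0,-51],[-0.004,0.165,0,0,0,-59.5],[-0.004,0.171,0,0,0,-68]]' 0.0854
python3 -c "
from h import *
here(); rk(-0.003,.0475,.08,8.5)"
```

```text
clock: 4.9
tcp_pos: [0.5382, -0.2673, 0.2043]
orientation: [-0.0, 0.784, 0.621, -0.0]
wrist_force: [-0.6, 0.1, -0.7]
finger_gap: 0.0848
rack [-0.0062  0.0471  0.2043] F [-0.6  0.1 -0.7] gap 0.0848 t 4.9
row [0.0016, 0.003, 0.1243] [-0.08, -0.0, -21.78]
```

```bash
python3 -m creep '[[0.002,0.003,0,0,0,-8.4],[0.002,0.003,0,0,0,-16.8],[0.002,0.003,0,0,0,-21.8],[0.002,0.003,0.02,0,0,-21.8],[0.002,0.003,0.05,0,0,-21.8],[0.002,0.003,0.085,0,0,-21.8],[0.002,0.003,0.115,0,0,-21.8],[0.002,0.003,0.124,0,0,-21.8]]'
python3 -m creep '[[0,0,0,0,0,0],[0,0,0,0,0,0],[0,0,0,0,0,0],[0,0,0,0,0,0],[0,0,0,0,0,0],[0,0,0,0,0,0],[0,0,0,0,0,0],[0,0,0,0,0,0]]' 0.05 30
python3 -c "
from h import *
here(); rk(0,.060,.08,8.5)"
```

```text
clock: 5.7
tcp_pos: [0.5395, -0.2624, 0.0772]
orientation: [-0.004, 0.654, 0.756, -0.001]
wrist_force: [-0.2, 0.6, 0.5]
finger_gap: 0.0854
clock: 6.5
tcp_pos: [0.5428, -0.2644, 0.0823]
orientation: [0.001, 0.654, 0.756, 0.0]
wrist_force: [-1.4, 0.0, 6.0]
finger_gap: 0.0593
rack [-0.0013  0.0492  0.0823] F [-1.4  0.   6. ] gap 0.0593 t 6.5
row [0.0108, 0.0012, 0.0023] [0.08, 0.07, -0.2]
```

```bash
python3 -m creep '[[0,0,-0.003,0,0,0],[0.004,0,-0.004,0,0,0],[0.008,0,-0.004,0,0,0],[0.012,0,-0.004,0,0,0],[0.012,0,-0.004,0,0,0],[0.012,0,-0.002,0,0,0],[0.012,0,0.000,0,0,0],[0.012,0,0.001,0,0,0]]'
python3 -c "
from h import *
here()"
python3 -m creep '[[0,0,0,0,0,0],[0,0,0,0,0,0],[0,0,0,0,0,0],[0,0,-0.02,0,0,0],[0,0,-0.06,0,0,0],[0,0,-0.10,0,0,0],[0,0,-0.14,0,0,0],[0,0,-0.14,0,0,0]]' 0.0854
python3 - <<'E'
from h import *
here(); p,im,d=cam('top'); W=cloud(p,d); reg=np.zeros(d.shape,bool); reg[165:235,280:415]=1
rect(W,reg&(W[...,2]>.118)&(W[...,2]<.128)&(W[...,:2]@RY>-.375),'mid')
goto(.469,.191,.23,-37)
cv2.imwrite('pics/t1.png',im)
E
```

```text
clock: 7.3
tcp_pos: [0.5406, -0.2524, 0.0823]
orientation: [0.001, 0.654, 0.756, -0.0]
wrist_force: [-5.9, 3.4, 19.1]
finger_gap: 0.0599
rack [-0.0017  0.0615  0.0823] F [-5.9  3.4 19.1] gap 0.0599 t 7.3
clock: 8.1
tcp_pos: [0.5431, -0.2539, 0.2265]
orientation: [0.005, 0.654, 0.756, 0.001]
wrist_force: [0.5, 0.2, 0.5]
finger_gap: 0.0854
rack [0.0007 0.0596 0.2265] F [0.5 0.2 0.5] gap 0.0854 t 8.1
mid n 285 c [ 539.2 -254.5] med [ 538.1 -253.7  122.6] size [60.6 34.3] ang 8.4 px [371 181  17  24]
row [0.4502, -0.0083, -0.0085] [0.37, 0.13, 45.3]
```

```bash
python3 -m creep '[[0.035,0,-0.005,0,0,5],[0.08,-0.001,-0.008,0,0,11],[0.13,-0.002,-0.008,0,0,17],[0.18,-0.003,-0.008,0,0,23],[0.23,-0.004,-0.008,0,0,29],[0.28,-0.005,-0.008,0,0,35],[0.33,-0.006,-0.008,0,0,41],[0.38,-0.007,-0.008,0,0,45.3]]'
python3 -c "
from h import *
here(); goto(.469,.191,.23,-37)"
```

```text
clock: 8.95
tcp_pos: [0.4773, 0.1245, 0.2267]
orientation: [-0.0, 0.896, 0.444, -0.001]
wrist_force: [1.6, 0.3, 0.5]
finger_gap: 0.0855
rack [-0.0086  0.4436  0.2267] F [1.6 0.3 0.5] gap 0.0855 t 8.95
row [0.0479, -0.0468, -0.0033] [-0.09, 0.09, -0.23]
```

```bash
python3 -m creep '[[0.02,-0.02,0,0,0,0],[0.04,-0.04,0,0,0,0],[0.048,-0.047,0,0,0,0],[0.048,-0.047,0,0,0,0],[0.048,-0.047,0.03,0,0,0],[0.048,-0.047,0.065,0,0,0],[0.048,-0.047,0.10,0,0,0],[0.048,-0.047,0.1375,0,0,0]]'
python3 -m creep '[[0,0,0,0,0,0],[0,0,0,0,0,0],[0,0,0,0,0,0],[0,0,0,0,0,0],[0,0,0,0,0,0],[0,0,0,0,0,0],[0,0,0,0,0,0],[0,0,0,0,0,0]]' 0.04 35
python3 -c "
from h import *
here(); goto(.469,.191,.23,-37)"
```

```text
clock: 9.75
tcp_pos: [0.4704, 0.1878, 0.0893]
orientation: [0.0, 0.895, 0.445, 0.0]
wrist_force: [0.7, 0.4, -1.1]
finger_gap: 0.0851
clock: 10.55
tcp_pos: [0.4701, 0.1895, 0.0909]
orientation: [0.0, 0.895, 0.446, 0.0]
wrist_force: [0.3, -0.3, -0.9]
finger_gap: 0.0594
rack [-0.0061  0.5089  0.0909] F [ 0.3 -0.3 -0.9] gap 0.0594 t 10.55
row [0.0006, -0.0017, -0.1391] [0.02, -0.01, 0.02]
```

```bash
python3 -m creep '[[0,0,-0.01,0,0,0],[0,0,-0.03,0,0,0],[0,0,-0.06,0,0,0],[0,0,-0.09,0,0,0],[0,0,-0.12,0,0,0],[0,0,-0.145,0,0,0],[0,0,-0.155,0,0,0],[0,0,-0.155,0,0,0]]'
python3 - <<'E'
from h import *
here(); rk(0,.020,.246,8.5)
p,im,d=cam('scene'); cv2.imwrite('pics/s2.png',im)
E
```

```text
clock: 11.35
tcp_pos: [0.4709, 0.1896, 0.2474]
orientation: [0.0, 0.895, 0.446, 0.002]
wrist_force: [0.6, -1.3, -0.9]
finger_gap: 0.0594
rack [-0.0052  0.509   0.2474] F [ 0.6 -1.3 -0.9] gap 0.0594 t 11.35
row [-0.3391, 0.3523, 0.0014] [0.18, -0.08, -45.49]
```

View pics/s2.png

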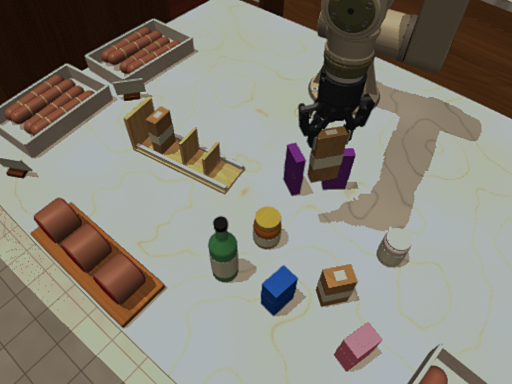

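The tall carton hangs in the gripper at (327,155), and the stop is farther back, with its plates at (188,147) and (211,160). I carry it to the rack.

```bash
python3 -m creep '[[-0.02,0.02,0,0,0,-4],[-0.05,0.05,0,0,0,-9],[-0.08,0.083,0,0,0,-15],[-0.11,0.116,0,0,0,-21],[-0.145,0.15,0,0,0,-27],[-0.18,0.186,0,0,0,-33],[-0.215,0.223,0,0,0,-39],[-0.25,0.26,0,0,0,-45.5]]'
python3 -c "
from h import *
here(); rk(0,.020,.246,8.5)"
```

```text
clock: 12.2
tcp_pos: [0.526, -0.1663, 0.2437]
orientation: [-0.002, 0.651, 0.759, -0.0]
wrist_force: [0.9, -0.4, -1.3]
finger_gap: 0.0596
rack [-0.0034  0.1488  0.2437] F [ 0.9 -0.4 -1.3] gap 0.0596 t 12.2
row [-0.1288, 0.0028, -0.0025] [-0.14, -0.11, 0.25]
```

```bash
python3 -m creep '[[-0.03,0.001,-0.003,0,0,0.2],[-0.065,0.002,-0.003,0,0,0.2],[-0.10,0.003,-0.003,0,0,0.2],[-0.12,0.003,-0.003,0,0,0.2],[-0.129,0.003,-0.003,0,0,0.2],[-0.129,0.003,-0.003,0,0,0.2],[-0.129,0.003,0.01,0,0,0.2],[-0.129,0.003,0.02,0,0,0.2]]'
python3 - <<'E'
from h import *
here(); rk(0,.020,.099,8.5)
p,im,d=cam('top'); W=cloud(p,d); im=cv2.resize(im[150:240,270:420],None,fx=4,fy=4,interpolation=cv2.INTER_CUBIC)
cv2.imwrite('pics/t3.png',im)
E
```

```text
clock: 13.0
tcp_pos: [0.5487, -0.2903, 0.2249]
orientation: [-0.001, 0.654, 0.757, 0.0]
wrist_force: [-0.4, 0.4, -1.5]
finger_gap: 0.0596
rack [0.0007 0.0228 0.2249] F [-0.4  0.4 -1.5] gap 0.0596 t 13.0
row [-0.0029, -0.0006, 0.1259] [-0.04, -0.06, -0.13]
```

View pics/t3.png

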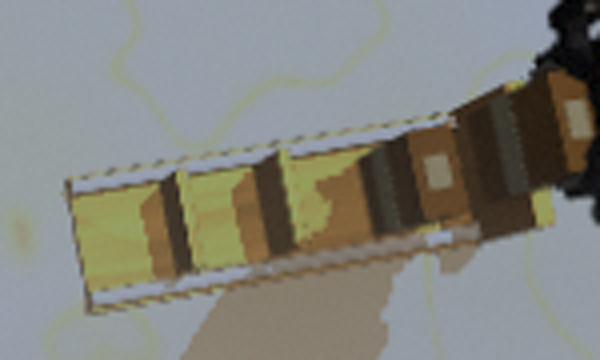

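The tall carton hangs above the slot, between the middle carton (437,170) and the end wall. Lowering.

```bash
python3 -m creep '[[-0.003,-0.001,0.01,0,0,0],[-0.003,-0.001,0.03,0,0,0],[-0.003,-0.001,0.05,0,0,0],[-0.003,-0.001,0.07,0,0,0],[-0.003,-0.001,0.09,0,0,0],[-0.003,-0.001,0.105,0,0,0],[-0.003,-0.001,0.115,0,0,0],[-0.003,-0.001,0.12,0,0,0]]'
python3 -m creep '[[0,0,0,0,0,0],[0,0,0.002,0,0,0],[0,0,0.003,0,0,0],[0,0,0.004,0,0,0],[0,0,0.005,0,0,0],[0,0,0.0055,0,0,0],[0,0,0.006,0,0,0],[0,0,0.006,0,0,0]]'
python3 -c "
from h import *
here(); rk(0,.020,.099,8.5)"
```

```text
clock: 13.85
tcp_pos: [0.5479, -0.2943, 0.1047]
orientation: [-0.001, 0.654, 0.757, -0.0]
wrist_force: [0.5, -0.6, -0.2]
finger_gap: 0.0598
clock: 14.65
tcp_pos: [0.5484, -0.2949, 0.0997]
orientation: [-0.0, 0.654, 0.756, -0.0]
wrist_force: [-0.5, 0.1, -1.3]
finger_gap: 0.0596
rack [-0.0003  0.0183  0.0997] F [-0.5  0.1 -1.3] gap 0.0596 t 14.65
row [0.0017, 0.0002, 0.0007] [-0.0, -0.0, -0.19]
```

```bash
python3 -m creep '[[0,0,0.0005,0,0,0],[0,0,0.001,0,0,0],[0,0,0.0015,0,0,0],[0,0,0.002,0,0,0],[0,0,0.0025,0,0,0],[0,0,0.0025,0,0,0],[0,0,0.0025,0,0,0],[0,0,0.0025,0,0,0]]'
python3 -c "
from h import *
here()"
```

```text
clock: 15.45
tcp_pos: [0.5484, -0.295, 0.0984]
orientation: [0.0, 0.654, 0.756, -0.0]
wrist_force: [-2.6, 1.3, 5.5]
finger_gap: 0.0597
rack [-0.0002  0.0181  0.0984] F [-2.6  1.3  5.5] gap 0.0597 t 15.45
```

Contact (5.5 N up). I release and retreat straight up.

```bash
python3 -m creep '[[0,0,0,0,0,0],[0,0,0,0,0,0],[0,0,0,0,0,0],[0,0,0,0,0,0],[0,0,-0.02,0,0,0],[0,0,-0.05,0,0,0],[0,0,-0.09,0,0,0],[0,0,-0.13,0,0,0]]' 0.08
python3 -m creep '[[0.03,0,-0.005,0,0,5],[0.07,0,-0.005,0,0,11],[0.12,0,-0.005,0,0,17],[0.17,0,-0.005,0,0,23],[0.22,0,-0.005,0,0,29],[0.27,0,-0.005,0,0,35],[0.32,0,-0.005,0,0,41],[0.37,0,-0.005,0,0,48]]' 0.075
python3 - <<'E'
from h import *
here(); goto(.614,.3375,.22,-40)
for n in('top','scene'):
    p,im,d=cam(n); W=cloud(p,d); t=W[...,:2]@RY+.391; a=W[...,:2]@RX-.499; reg=(abs(a)<.06)
    m=reg&(W[...,2]>.132)&(W[...,2]<.144)&(t<.05)&(t>0); rect(W,m,'tall'); print(np.round(np.median(np.stack([a[m],t[m]]),1),4))
    m=reg&(W[...,2]>.118)&(W[...,2]<.128)&(t<.1)&(t>.035); rect(W,m,'mid'); print(np.round(np.median(np.stack([a[m],t[m]]),1),4))
    m=reg&(W[...,2]>.093)&(W[...,2]<.101)&(t<.19)&(t>.1); print('stop',np.round(np.percentile(t[m],[2,98]),4))
E
```

```text
clock: 16.25
tcp_pos: [0.548, -0.2946, 0.228]
orientation: [-0.001, 0.654, 0.756, -0.0]
wrist_force: [0.3, -0.9, 0.2]
finger_gap: 0.0801
clock: 17.05
tcp_pos: [0.4944, 0.0728, 0.2324]
orientation: [0.0, 0.906, 0.423, 0.0]
wrist_force: [1.7, -0.1, 0.7]
finger_gap: 0.075
rack [0.0008 0.3899 0.2324] F [ 1.7 -0.1  0.7] gap 0.075 t 17.05
row [0.2797, -0.0783, 0.0125] [0.03, -0.02, 0.05]
tall n 203 c [ 546.3 -292.4] med [ 545.7 -291.3  137.8] size [60.6 23.3] ang 9.2 px [388 177  14  25]
[-0.0018  0.022 ]
mid n 277 c [ 539.2 -254.8] med [ 538.2 -254.2  122.7] size [60.7 33.3] ang 8.4 px [371 181  17  24]
[-0.0038  0.0599]
stop [0.1473 0.1559]
tall n 180 c [ 549.2 -290.8] med [ 550.7 -289.1  137. ] size [60.  26.1] ang 6.5 px [134  98  22  17]
[0.0028 0.0238]
mid n 214 c [ 540.4 -254.9] med [ 541.9 -252.6  123.1] size [60.9 32.4] ang 9.0 px [146 106  24  18]
[-0.0001  0.0607]
stop [0.1482 0.157 ]
```

```bash
python3 -m creep '[[0.04,-0.011,0.002,0,0,0],[0.085,-0.024,0.004,0,0,0],[0.13,-0.037,0.006,0,0,0],[0.175,-0.05,0.008,0,0,0],[0.215,-0.061,0.01,0,0,0],[0.25,-0.07,0.012,0,0,0],[0.27,-0.076,0.012,0,0,0],[0.28,-0.078,0.012,0,0,0]]'
python3 - <<'E'
from h import *
here(); goto(.614,.3375,.068,-40)
E
```

```text
clock: 17.95
tcp_pos: [0.6145, 0.3376, 0.2189]
orientation: [0.0, 0.905, 0.426, -0.0]
wrist_force: [-0.2, -0.3, 0.5]
finger_gap: 0.0753
rack [0.1587 0.6341 0.2189] F [-0.2 -0.3  0.5] gap 0.0753 t 17.95
row [-0.0003, -0.0003, 0.1509] [-0.02, 0.04, 0.48]
```

```bash
python3 -m creep '[[0,0,0.015,0,0,0.4],[0,0,0.04,0,0,0.4],[0,0,0.065,0,0,0.4],[0,0,0.09,0,0,0.4],[0,0,0.115,0,0,0.4],[0,0,0.135,0,0,0.4],[0,0,0.146,0,0,0.4],[0,0,0.151,0,0,0.4]]'
python3 -m creep '[[0,0,0,0,0,0],[0,0,0,0,0,0],[0,0,0,0,0,0],[0,0,0,0,0,0],[0,0,0,0,0,0],[0,0,0,0,0,0],[0,0,0,0,0,0],[0,0,0,0,0,0]]' 0.04 40
python3 -c "
from h import *
here()"
python3 -m creep '[[0,0,-0.01,0,0,0],[0,0,-0.03,0,0,0],[0,0,-0.06,0,0,0],[0,0,-0.09,0,0,0],[0,0,-0.12,0,0,0],[0,0,-0.145,0,0,0],[0,0,-0.155,0,0,0],[0,0,-0.155,0,0,0]]'
python3 -c "
from h import *
here(); rk(0,.112,.224,8.5)"
```

```text
clock: 18.75
tcp_pos: [0.6134, 0.3353, 0.0677]
orientation: [0.0, 0.907, 0.422, -0.001]
wrist_force: [-0.3, -0.0, 0.5]
finger_gap: 0.0749
clock: 19.55
tcp_pos: [0.6137, 0.3364, 0.0695]
orientation: [0.0, 0.907, 0.422, 0.0]
wrist_force: [0.8, 1.0, -0.4]
finger_gap: 0.0594
rack [0.1577 0.633  0.0695] F [ 0.8  1.  -0.4] gap 0.0594 t 19.55
clock: 20.35
tcp_pos: [0.6146, 0.3367, 0.2265]
orientation: [0.0, 0.907, 0.422, 0.002]
wrist_force: [1.0, -0.7, -2.5]
finger_gap: 0.0592
rack [0.1586 0.6331 0.2265] F [ 1.  -0.7 -2.5] gap 0.0592 t 20.35
row [-0.4638, 0.2857, 0.0015] [0.18, -0.13, -48.56]
```

```bash
python3 -m creep '[[-0.025,0.015,0,0,0,-4],[-0.06,0.037,0,0,0,-9],[-0.1,0.062,0,0,0,-15],[-0.14,0.086,0,0,0,-21],[-0.18,0.111,0,0,0,-27],[-0.22,0.135,0,0,0,-33],[-0.26,0.16,0,0,0,-39],[-0.3,0.185,0,0,0,-45]]'
python3 -c "
from h import *
here(); rk(0,.112,.224,8.5)"
```

```text
clock: 21.15
tcp_pos: [0.5605, -0.0139, 0.2224]
orientation: [-0.001, 0.674, 0.738, -0.001]
wrist_force: [1.1, 0.7, -2.1]
finger_gap: 0.0594
rack [0.0533 0.2944 0.2224] F [ 1.1  0.7 -2.1] gap 0.0594 t 21.15
row [-0.1851, -0.0427, -0.0016] [-0.16, -0.04, -3.3]
```

```bash
python3 -m creep '[[-0.04,-0.009,0,0,0,-1],[-0.08,-0.018,0,0,0,-2],[-0.12,-0.028,0,0,0,-3.3],[-0.155,-0.036,0,0,0,-3.3],[-0.175,-0.04,0,0,0,-3.3],[-0.185,-0.043,0,0,0,-3.3],[-0.185,-0.043,0,0,0,-3.3],[-0.185,-0.043,0,0,0,-3.3]]'
python3 - <<'E'
from h import *
here(); rk(0,.112,.0775,8.5)
E
```

```text
clock: 21.95
tcp_pos: [0.5349, -0.1994, 0.2235]
orientation: [-0.001, 0.654, 0.756, 0.0]
wrist_force: [0.2, 0.4, -2.2]
finger_gap: 0.0598
rack [0.0005 0.1147 0.2235] F [ 0.2  0.4 -2.2] gap 0.0598 t 21.95
row [-0.0029, -0.0004, 0.146] [-0.06, -0.08, -0.24]
```

```bash
python3 -m creep '[[-0.001,0,0.015,0,0,0],[-0.001,0,0.04,0,0,0],[-0.001,0,0.065,0,0,0],[-0.001,0,0.09,0,0,0],[-0.001,0,0.11,0,0,0],[-0.001,0,0.127,0,0,0],[-0.001,0,0.136,0,0,0],[-0.001,0,0.14,0,0,0]]'
python3 -m creep '[[0,0,0,0,0,0],[0,0,0.002,0,0,0],[0,0,0.003,0,0,0],[0,0,0.004,0,0,0],[0,0,0.005,0,0,0],[0,0,0.006,0,0,0],[0,0,0.007,0,0,0],[0,0,0.007,0,0,0]]'
python3 -c "
from h import *
here()"
```

```text
clock: 22.75
tcp_pos: [0.5351, -0.1999, 0.0834]
orientation: [-0.001, 0.654, 0.757, -0.0]
wrist_force: [-0.6, -0.7, -3.1]
finger_gap: 0.0591
clock: 23.55
tcp_pos: [0.5354, -0.2015, 0.0774]
orientation: [0.0, 0.655, 0.756, -0.0]
wrist_force: [-0.7, -0.1, -0.6]
finger_gap: 0.0594
rack [0.0008 0.1125 0.0774] F [-0.7 -0.1 -0.6] gap 0.0594 t 23.55
```

```bash
python3 -m creep '[[0,0,0.0005,0,0,0],[0,0,0.001,0,0,0],[0,0,0.0015,0,0,0],[0,0,0.002,0,0,0],[0,0,0.002,0,0,0],[0,0,0.002,0,0,0],[0,0,0.002,0,0,0],[0,0,0.002,0,0,0]]'
python3 -c "
from h import *
here()"
python3 -m creep '[[0,0,0,0,0,0],[0,0,0,0,0,0],[0,0,0,0,0,0],[0,0,0,0,0,0],[0,0,-0.02,0,0,0],[0,0,-0.05,0,0,0],[0,0,-0.09,0,0,0],[0,0,-0.11,0,0,0]]' 0.08
python3 -m creep '[[0.03,0,0,0,0,0],[0.07,0,0,0,0,0],[0.11,0,0,0,0,0],[0.135,0,0,0,0,0],[0.145,0,0,0,0,0],[0.145,0,0,0,0,0],[0.145,0,0,0,0,0],[0.145,0,0,0,0,0]]' 0
python3 - <<'E'
from h import *
here(); rk(0,.252,.045,8.5)
for n in('top','scene'):
    p,im,d=cam(n); W=cloud(p,d); t=W[...,:2]@RY+.391; a=W[...,:2]@RX-.499; reg=(abs(a)<.06)
    m=reg&(W[...,2]>.103)&(W[...,2]<.112)&(t<.14)&(t>.08); rect(W,m,'short'); print(np.round(np.median(np.stack([a[m],t[m]]),1),4))
cv2.imwrite('pics/s4.png',cv2.resize(im[80:240,80:300],None,fx=3,fy=3))
E
```

```text
clock: 24.35
tcp_pos: [0.5354, -0.2017, 0.0774]
orientation: [0.001, 0.655, 0.756, -0.0]
wrist_force: [-5.1, 1.3, 12.3]
finger_gap: 0.0593
rack [0.0007 0.1124 0.0774] F [-5.1  1.3 12.3] gap 0.0593 t 24.35
clock: 25.15
tcp_pos: [0.5365, -0.2019, 0.1884]
orientation: [0.002, 0.654, 0.756, 0.0]
wrist_force: [-0.4, -0.0, 0.3]
finger_gap: 0.0798
clock: 25.95
tcp_pos: [0.515, -0.059, 0.1852]
orientation: [0.0, 0.655, 0.756, -0.0]
wrist_force: [0.3, -0.2, -0.8]
finger_gap: -0.0003
rack [0.0016 0.2565 0.1852] F [ 0.3 -0.2 -0.8] gap -0.0003 t 25.95
row [-0.0044, -0.0016, 0.1402] [0.01, 0.03, -0.34]
short none
[nan nan]
short n 297 c [ 535.8 -200.1] med [ 539.  -198.   107.7] size [61.1 42.8] ang 7.8 px [161 118  27  21]
[0.0048 0.1154]
  return _methods._mean(a, axis=axis, dtype=dtype,
  ret = um.true_divide(
```

View pics/s4.png

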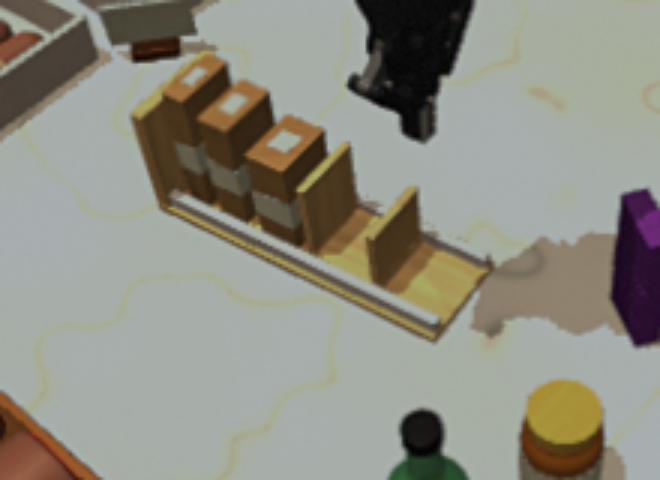

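The three cartons stand in order: tall (195,80), middle (235,110), short (285,150). The stop's front plate is at (330,200) and its rear plate at (395,240). I descend behind the rear plate with shut fingers and push.

```bash
python3 -m creep '[[0,-0.001,0.02,0,0,0],[0,-0.001,0.05,0,0,0],[0,-0.001,0.08,0,0,0],[0,-0.001,0.105,0,0,0],[0,-0.001,0.125,0,0,0],[0,-0.001,0.135,0,0,0],[0,-0.001,0.14,0,0,0],[0,-0.001,0.14,0,0,0]]'
python3 -m creep '[[-0.003,0,0,0,0,0],[-0.007,0,0,0,0,0],[-0.011,0,0,0,0,0],[-0.015,0,0,0,0,0],[-0.019,0,0,0,0,0],[-0.023,0,0,0,0,0],[-0.027,0,0,0,0,0],[-0.03,0,0,0,0,0]]'
python3 -c "
from h import *
here(); rk(0,.185,.045,8.5)"
```

```text
clock: 26.85
tcp_pos: [0.5137, -0.0584, 0.0452]
orientation: [-0.0, 0.655, 0.756, -0.0]
wrist_force: [-0.2, -0.9, 1.4]
finger_gap: -0.0001
clock: 27.65
tcp_pos: [0.518, -0.0878, 0.0454]
orientation: [-0.0, 0.654, 0.756, 0.0]
wrist_force: [0.6, 2.7, 1.9]
finger_gap: -0.0001
rack [0.0003 0.2276 0.0454] F [0.6 2.7 1.9] gap -0.0001 t 27.65
row [-0.0426, -0.0002, 0.0003] [0.01, -0.03, -0.25]
```

```bash
python3 -m creep '[[-0.003,0,0,0,0,0],[-0.006,0,0,0,0,0],[-0.009,0,0,0,0,0],[-0.012,0,0,0,0,0],[-0.015,0,0,0,0,0],[-0.018,0,0,0,0,0],[-0.021,0,0,0,0,0],[-0.024,0,0,0,0,0]]'
python3 -m creep '[[-0.0015,0,0,0,0,0],[-0.003,0,0,0,0,0],[-0.0045,0,0,0,0,0],[-0.006,0,0,0,0,0],[-0.0075,0,0,0,0,0],[-0.009,0,0,0,0,0],[-0.0105,0,0,0,0,0],[-0.012,0,0,0,0,0]]'
python3 - <<'E'
from h import *
here(); p,im,d=cam('scene')
cv2.imwrite('pics/s5.png',cv2.resize(im[80:240,80:300],None,fx=3,fy=3))
E
```

```text
clock: 28.45
tcp_pos: [0.5216, -0.1117, 0.0453]
orientation: [0.0, 0.654, 0.756, 0.0]
wrist_force: [0.9, 3.5, 1.1]
finger_gap: -0.0001
clock: 29.25
tcp_pos: [0.5231, -0.1234, 0.0453]
orientation: [0.0, 0.654, 0.756, 0.0]
wrist_force: [1.8, 3.9, 0.1]
finger_gap: -0.0001
rack [1.000e-04 1.916e-01 4.530e-02] F [1.8 3.9 0.1] gap -0.0001 t 29.25
```

View pics/s5.png

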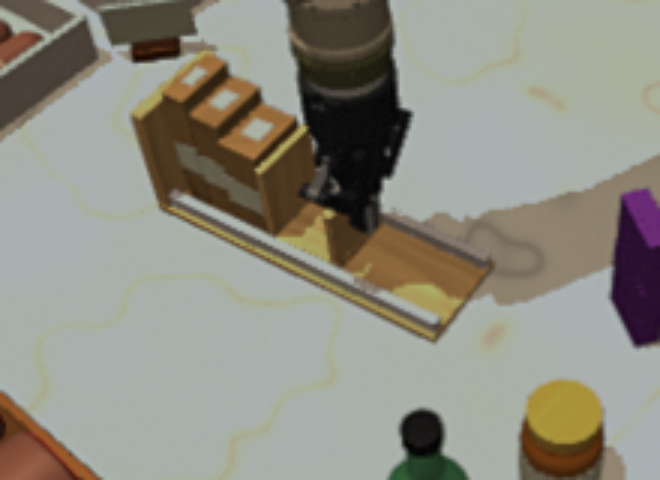

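The cartons are touching and upright, with the row closed up to a small gap at the wall (180,90). I keep pushing until the force rises.

```bash
python3 -m creep '[[-0.001,0,0,0,0,0],[-0.002,0,0,0,0,0],[-0.003,0,0,0,0,0],[-0.004,0,0,0,0,0],[-0.005,0,0,0,0,0],[-0.006,0,0,0,0,0],[-0.007,0,0,0,0,0],[-0.007,0,0,0,0,0]]'
python3 -c "
from h import *
here()"
```

```text
clock: 30.1
tcp_pos: [0.5241, -0.1306, 0.0453]
orientation: [0.0, 0.655, 0.756, -0.0]
wrist_force: [1.0, 3.1, 1.3]
finger_gap: 0.0005
rack [0.     0.1844 0.0453] F [1.  3.1 1.3] gap 0.0005 t 30.1
```

```bash
python3 -m creep '[[-0.0003,0,0,0,0,0],[-0.0006,0,0,0,0,0],[-0.0009,0,0,0,0,0],[-0.0012,0,0,0,0,0],[-0.0015,0,0,0,0,0],[-0.0018,0,0,0,0,0],[-0.002,0,0,0,0,0],[-0.002,0,0,0,0,0]]'
python3 -c "
from h import *
here()"
```

```text
clock: 30.9
tcp_pos: [0.5244, -0.1323, 0.0453]
orientation: [0.0, 0.655, 0.756, -0.0]
wrist_force: [2.4, 4.1, -0.2]
finger_gap: -0.0002
rack [0.     0.1826 0.0453] F [ 2.4  4.1 -0.2] gap -0.0002 t 30.9
```

```bash
python3 -m creep '[[-0.0003,0,0,0,0,0],[-0.0006,0,0,0,0,0],[-0.0009,0,0,0,0,0],[-0.0012,0,0,0,0,0],[-0.0015,0,0,0,0,0],[-0.0018,0,0,0,0,0],[-0.002,0,0,0,0,0],[-0.002,0,0,0,0,0]]'
python3 -m creep '[[-0.0003,0,0,0,0,0],[-0.0006,0,0,0,0,0],[-0.0008,0,0,0,0,0],[-0.001,0,0,0,0,0],[-0.001,0,0,0,0,0],[-0.001,0,0,0,0,0],[-0.001,0,0,0,0,0],[-0.001,0,0,0,0,0]]'
python3 -c "
from h import *
here()"
```

```text
clock: 31.7
tcp_pos: [0.5245, -0.1332, 0.0453]
orientation: [-0.001, 0.654, 0.756, 0.001]
wrist_force: [1.9, 7.1, 1.6]
finger_gap: -0.0002
clock: 32.5
tcp_pos: [0.5245, -0.1332, 0.0453]
orientation: [-0.001, 0.654, 0.757, 0.001]
wrist_force: [1.3, 10.1, 2.5]
finger_gap: 0.0
rack [0.     0.1818 0.0453] F [ 1.3 10.1  2.5] gap 0.0 t 32.5
```

```bash
python3 -m creep '[[-0.0005,0,0,0,0,0],[-0.001,0,0,0,0,0],[-0.0015,0,0,0,0,0],[-0.002,0,0,0,0,0],[-0.002,0,0,0,0,0],[-0.002,0,0,0,0,0],[-0.002,0,0,0,0,0],[-0.002,0,0,0,0,0]]'
python3 -c "
from h import *
here()"
python3 -m creep '[[0.004,0,0,0,0,0],[0.012,0,0,0,0,0],[0.025,0,0,0,0,0],[0.035,0,0,0,0,0],[0.04,0,-0.01,0,0,0],[0.04,0,-0.04,0,0,0],[0.04,0,-0.08,0,0,0],[0.04,0,-0.12,0,0,0]]'
python3 -m creep '[[0.03,0,-0.02,0,0,0],[0.07,0,-0.03,0,0,0],[0.11,0,-0.03,0,0,0],[0.14,0,-0.03,0,0,0],[0.15,0,-0.03,0,0,0],[0.15,0,-0.03,0,0,0],[0.15,0,-0.03,0,0,0],[0.15,0,-0.03,0,0,0]]'
python3 - <<'E'
from h import *
here()
for n in('top','scene'):
    p,im,d=cam(n); W=cloud(p,d); t=W[...,:2]@RY+.391; a=W[...,:2]@RX-.499; reg=(abs(a)<.06)
    for nm,lo,hi,y0,y1 in(('wall',.1165,.123,-.03,.008),('tall',.132,.144,-.01,.04),('mid',.118,.128,.02,.07),('short',.103,.113,.05,.11),('stop',.0935,.101,.08,.13),('rear',.0755,.083,.15,.2)):
        m=reg&(W[...,2]>lo)&(W[...,2]<hi)&(t<y1)&(t>y0)
        if m.sum()<5: print(nm,'few');continue
        rect(W,m,nm); print('   t',np.round(np.percentile(t[m],[2,50,98])*1000,1),'a',np.round(np.percentile(a[m],[2,50,98])*1000,1))
    for nm,(x,y),h in(('oil',(.714,.1245),.199),('jar',(.589,.142),.089),('tin',(.4505,.390),.0795)):
        rect(W,near(W,x,y,.06)&(abs(W[...,2]-h)<.006),nm)
cv2.imwrite('pics/s6.png',cv2.resize(im[80:240,80:300],None,fx=3,fy=3))
E
```

```text
clock: 33.3
tcp_pos: [0.5244, -0.1331, 0.0453]
orientation: [-0.003, 0.653, 0.757, 0.003]
wrist_force: [1.1, 17.1, 5.6]
finger_gap: -0.0001
rack [-0.      0.1818  0.0453] F [ 1.1 17.1  5.6] gap -0.0001 t 33.3
clock: 34.1
tcp_pos: [0.5188, -0.0973, 0.167]
orientation: [-0.0, 0.654, 0.756, -0.0]
wrist_force: [0.5, -1.3, -0.0]
finger_gap: 0.0001
clock: 34.9
tcp_pos: [0.4981, 0.0497, 0.1953]
orientation: [0.0, 0.655, 0.756, -0.0]
wrist_force: [0.4, 0.3, -1.0]
finger_gap: 0.0001
rack [0.001  0.3666 0.1953] F [ 0.4  0.3 -1. ] gap 0.0001 t 34.9
wall n 123 c [ 550.9 -320.3] med [ 548.2 -322.5  119.7] size [100.4  14.8] ang 9.6 px [395 170  14  37]
   t [-14.   -9.2  -0. ] a [-50.5  -5.   47.6]
tall n 208 c [ 548.  -302.9] med [ 546.  -301.   137.5] size [60.5 26.2] ang 5.7 px [392 177  13  24]
   t [ 0.4 11.8 23.4] a [-31.   -2.9  27.2]
mid n 301 c [ 542.6 -275.7] med [ 542.7 -275.9  122.6] size [61.5 36.2] ang 7.9 px [378 179  17  25]
   t [21.1 37.9 54.8] a [-32.5  -3.3  25.5]
short n 363 c [ 538.5 -240. ] med [ 540.  -239.2  107.7] size [63.7 45.2] ang 8.7 px [361 182  22  24]
   t [54.  
[... 1094 characters left out ...]
 543.3 -239.4  108. ] size [63.3 44.7] ang 6.4 px [149 110  27  23]
   t [52.5 73.5 94.5] a [-26.9   2.4  31.6]
stop n 107 c [ 537.6 -215.4] med [ 541.2 -216.1   97.7] size [21.5 69.5] ang 86.8 px [157 120  23  17]
   t [ 84.2  98.  103.5] a [-30.5   4.2  33.7]
rear n 75 c [ 526.8 -146.6] med [ 527.5 -146.3   78.8] size [67.6  8.9] ang 7.1 px [184 134  18  18]
   t [163.7 168.4 172.5] a [-32.2   1.2  33. ]
oil n 165 c [715.3 124.8] med [716.2 125.8 199.2] size [25.6 25.7] ang 15.6 px [213 216  15  15]
jar n 463 c [590.  142.6] med [591.4 143.8  89.3] size [55.8 52.3] ang 37.7 px [256 207  25  23]
tin n 460 c [450.9 390.6] med [451.6 390.5  79.7] size [54.8 53.8] ang 81.3 px [386 228  26  24]
```

View pics/s6.png

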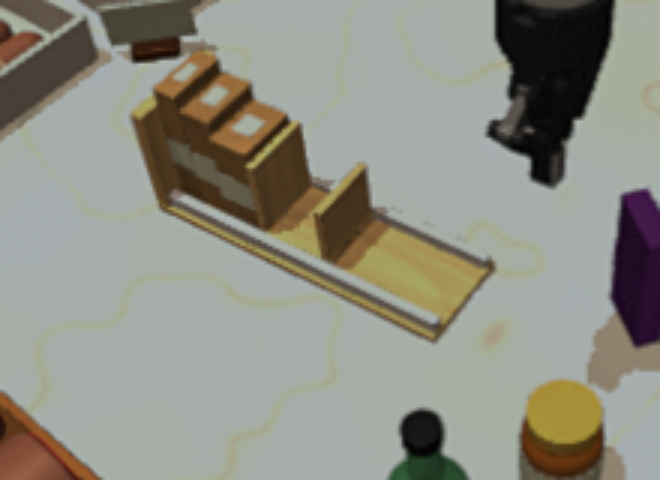

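The row is closed: wall, tall (185,75), middle (215,95), short (250,125), stop (280,160), with the robot clear. I hand in.

```bash
python3 -c "
from workcell import env
print(env.hand_in())"
```

```text
the job is handed in; nothing more can be done
None
```

I packed all three cartons in the rack in order of height, pushed the stop up snug and handed the job in at about 35 s. The hand-in gives no verdict.

**How it went:**
- I slid the stop back about 43 mm and moved the middle carton about 12 mm away from the end wall.
- I set the tall carton by the wall and the short one between the middle carton and the stop.
- I then pushed the stop with the fingers shut until it no longer moved at 17 N, and backed off.

**Final camera checks:**
- **Row positions:** the cartons sit at about y 12, 38 and 75 mm, and the stop gap is about 95–96 mm (limit 99.8).
- **Seating:** the carton tops measured 137, 123 and 108 mm, so all three stand on the rack floor. They sit within about 5 mm of the middle line.
- **Bystanders:** the bottle, jar and tin are within about 1 mm of where they started.

**Checks that disagreed:**
- **Squareness:** single-camera angle fits of the closed row differed by up to 4° from the rack's 8.5° (the middle carton read 7.9° from above and 12.2° from the side). I put this down to neighbouring faces mixing into the fit, since the flush faces looked square.
- **Jar:** the top view put it about 7 mm off because the arm partly hid it. The scene view showed it unmoved.

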